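Lay a standing culture flask down on the bench rocker

ROBOT

A 6-joint arm with a two-finger parallel gripper is mounted at the origin on a cart in front of the work surface, level with it; the furniture and walls round the work are solid. World frame = base frame: x ahead of the robot, y to its left, z up, the work surface at z = 0. Lengths are in mm, angles in rad, forces in N, time in s.
With the tool pointing down it reaches from about 350 to 875 mm from the base axis. Payload 15.5 kg.
Tool frame: the origin (TCP) lies midway between the tips of the shut fingers; the grasp point (between the pads) lies 19 mm behind it (tcp_to_grasp is the distance from the TCP to the grasp point, in mm); x points along the fingers, y is the direction in which the jaws open and shut, and the axes are right-handed (so a half turn about x gives the same grasp; the last joint's range is limited). The gripper opens to 85 mm and grips with 20 to 120 N. Pads are 22 mm wide; open, the fingers measure 114 mm over their backs; the gripper's body (76 mm by 85 mm) begins 54 mm behind the grasp point. The pads swing forward as they close: fully open they stand 13 mm farther back than shut.
Start: joints at [-1.319, 0.494, 1.345, -0, 1.302, -0.096], TCP at [212.432, -587.792, 231.277] pointing down, gripper open.
Joint ranges: [-2.91, 2.91], [-0.82, 2.16], [0.22, 2.67], [-1.22, 4.37], [0.12, 2.79], [-3.08, 3.08]. Speed limits (rad/s): [1.89, 1.89, 2.57, 3.01, 3.01, 3.01].

INTERFACE

Orientations are given as [roll, pitch, yaw] about the fixed x, y, z axes, in that order (R = Rz(yaw) Ry(pitch) Rx(roll)).
In Python, from station import * gives the robot as it stands. Calls block until the motion is done:
- move_to(position, orientation): joint-space move of the TCP to a pose.
- servo_line(position, rotation=None, speed=150): straight line of the TCP; rotation=None keeps the orientation; speed is the mean speed in mm/s.
- move_j(angles): joint-space move.
- command_gripper(opening, f_grip=None): finger opening in mm; f_grip is the grip in N (None keeps the last); returns when the fingers have stopped.
- hold(seconds).
- inverse_kinematics(position, orientation): joint angles nearest the present ones, or None.
- grab_frame(name): name is "side" or "top"; returns the picture (420x560x3 uint8, red, green, blue); there is no depth.
- camera_info(name): a dict with "vertical_fov" (degrees; the focal length in pixels is half the picture's height over the tangent of half this angle, whatever the lens; pixels are square), "cx", "cy" (the principal point, pixels), "k1" (the pictures are not rectified: a ray, as slopes to the right and down, at radius r is drawn at 1 + k1 r^2 times it, then the intrinsics apply), "cam_to_world" (4x4, takes a point from camera to world coordinates). Camera axes: x right, y up, looking along -z (the intrinsics and any distortion apply to the point x, -y, -z); pixel columns grow to the right and rows downward; lengths in mm; the calibration is good to about 2 mm. A picture is of the moment at which its call begins. camera_info takes no time and is no camera call.
A pose or a line that the arm cannot do raises IKError and nothing moves.
- hand_in(): hands the job in, once; it reports no verdict.
Trained networks look in the newest picture that a camera, given by its name, has taken for a name from the list of things; names that differ only in an ending like _2 or _b are one class to them, and where a whole thing is asked for, a point or a joint stands for the part that bears it (a point fixed in the world has none). Each returns a list of dicts, best first, with "score" (0 to 1); they miss things now and then, are a little off and sometimes report something else, mostly with a low value. They report only what shows in the picture. A call takes as long as a camera call. They do not tell look-alikes from the thing itself.
- trace(camera, target): "region" (420x560 bool, what is visible of it) and "location" ([column, row] in pixels, amid what is visible of it).
Readings, each from a call of its own:
- read_time_s(): time.
- read_joint_positions(): joint angles.
- read_joint_vel(): joint speeds.
- read_joint_torque(): joint torques, N m.
- read_tcp_pos(): TCP position.
- read_tcp_rot(): TCP orientation.
- read_force(): force on the tool from outside, world axes, zero at the start.
- read_torque(): the same for the moment, N m.
- read_gripper_width(): finger opening in mm.
Only numpy, scipy, OpenCV 4.12 (cv2) and the standard library are available. Lean on these libraries where they do the work, as an engineer would, in place of code of your own. Each camera call takes 0.05 s, during which the arm holds its last target.

TASK

Two capped culture flasks stand on end on the rocker platform, caps up. With the fingertips only, tip the blue-capped flask over towards the platform's open edge and ease it down gently all the way, without letting it fall, until it lies flat on its broad face with its cap out over that edge; then push it back until its bottom end sits square and home against the stop rail along the platform's other side. Do not lift the flask off the platform, and leave the orange-capped flask standing where it is.

Things in the scene. Friction and masses are not known exactly. Their poses are not given: they have to be found in the camera images.
- flask_blue: Flask to lay down: clear rigid culture flask, blue cap, 100 to 170 g, mass centre about 66 mm up. Standing: 38 mm thick (own x), 94 wide (y), 175 tall (z). Full width to 104 mm up, shoulders to 44 mm wide at 127, then neck and cap. Origin: centre of its bottom end. Starts 0 to 28 mm before the rail, own -x broad face to the open edge. Lying properly: own x up, own z to the open edge.
- flask_blue_cap (a point): Centre of the blue cap's flat outer end, axes as the flask's (own x +11.4 mm, z 172 mm of the flask). Cap 30 mm diameter, 26 mm long, ribbed. Neck and cap lean 12 degrees to own +x, so the cap is raised when the flask lies on its -x face; the end rim's lowest point is then 16 mm above the mat.
- flask_blue_edge (a point): Middle of the blue-capped flask's lower edge on the open side (19 mm from its origin along own -x), on which it turns as it tips; axes as the flask's. It overbalances at a lean of about 16 degrees; falling freely it would reach about 12 rad/s, easing it down means staying below 3.
- flask_orange: A second flask, same shape and size, orange cap, also standing, 140 to 180 mm from the blue one, nearer to the robot or farther away than it. Origin and axes as for the blue one. To be left standing in place.
- rocker: Bench rocker, fixed and standing still: white housing, aluminium platform with black rubber mat, control pod at the end facing the robot. Origin under its middle on the bench; own x to the rail (to the robot's left), y to the pod, z up. The level mat's top is 70 mm up, from the rimless open edge (own x -93 mm, on the robot's right) to the rail (+67), y -170 to +170; 3.5 mm rims along both ends.
- rail_face (a point): Middle of the stop rail's front face where it meets the mat (own x +67 mm, y 0, z 70 of the rocker), axes as the rocker's. Straight aluminium bar along the rocker's y, 24 mm high above the mat.
- open_edge (a point): Middle of the platform's open edge, on top (own x -93 mm, y 0, z 70 of the rocker), axes as the rocker's. The platform is 10 mm thick there; the space under it is free down to the bench for 48 mm behind the edge. The lying flask's neck and cap reach out over this edge.
There are look-alikes about, which are no part of the job. What is shaped like the flask_blue but black, turquoise or yellow is not meant.

How it is judged:
By the outcome, as a careful person would: the job done as asked, in the order asked, and still so for the second after the job is handed in, with the robot touching nothing.
It also fails if it takes over 53 s, if anything falls off the work surface, if the arm or the gripper's body presses on something with over 40 N, if the wrist force passes 120 N, or if a joint passes its speed limit or range.

## Working session

There is one attempt and no reset: what is moved stays moved. The work goes in short steps, each a Python script; the robot and the scene stay as the last script left them, time stands still between calls to the robot, and variables do not carry over. Pictures are saved under pics/ and viewed, and the job is handed in when it is done.

```bash
mkdir -p pics; ls
cat > h.py <<'E'
from station import *
import numpy as np, cv2
def save(name,fn):
    im=grab_frame(name); cv2.imwrite('pics/'+fn,cv2.cvtColor(im,cv2.COLOR_RGB2BGR)); return im
def project(cam,P):
    c=camera_info(cam); T=np.array(c['cam_to_world']); P=np.atleast_2d(P).astype(float)
    q=(P-T[:3,3])@T[:3,:3]
    f=210/np.tan(np.radians(c['vertical_fov'])/2)
    s=np.c_[q[:,0]/-q[:,2],-q[:,1]/-q[:,2]]
    r2=(s**2).sum(1,keepdims=True); s=s*(1+c['k1']*r2)
    return s*f+[c['cx'],c['cy']]
def ray(cam,px):
    c=camera_info(cam); T=np.array(c['cam_to_world'])
    f=210/np.tan(np.radians(c['vertical_fov'])/2)
    d=(np.array(px,float)-[c['cx'],c['cy']])/f; s=d.copy()
    for _ in range(30): s=d/(1+c['k1']*(s@s))
    v=T[:3,:3]@np.array([s[0],-s[1],-1]); return T[:3,3],v/np.linalg.norm(v)
def atz(cam,px,z):
    o,v=ray(cam,px); return o+v*(z-o[2])/v[2]
E
python3 - <<'E'
from h import *
for n in('side','top'):
    im=save(n,n+'0.png'); c=camera_info(n); print(n,{k:(np.round(v,3).tolist()) for k,v in c.items()})
    for t in ('flask_blue','flask_orange','rocker','flask_blue_cap'):
        for d in trace(n,t): print(t,round(d['score'],2),np.round(d['location']),d['region'].sum())
print(read_time_s(),read_tcp_rot(),read_force())
E
```

```text
pics
side {'vertical_fov': 53.987, 'cx': 284.514, 'cy': 210.061, 'k1': -0.062, 'cam_to_world': [[0.996, 0.056, -0.073, 508.053], [-0.09, 0.439, -0.894, -831.56], [-0.018, 0.897, 0.442, 577.252], [0.0, 0.0, 0.0, 1.0]]}
flask_blue 0.76 [290. 282.] 2230
flask_blue 0.7 [310. 194.] 1877
flask_blue 0.58 [358. 315.] 3436
flask_blue 0.56 [255. 172.] 242
flask_blue 0.48 [296. 169.] 53
flask_orange 0.97 [242. 195.] 1875
flask_orange 0.44 [264. 233.] 5908
rocker 0.69 [262. 232.] 5968
flask_blue_cap 0.94 [305. 196.] 1855
flask_blue_cap 0.64 [292. 281.] 2220
flask_blue_cap 0.64 [355. 313.] 3550
flask_blue_cap 0.62 [257. 171.] 200
flask_blue_cap 0.45 [294. 165.] 92
flask_blue_cap 0.28 [262. 232.] 5720
top {'vertical_fov': 52.114, 'cx': 279.129, 'cy': 207.053, 'k1': -0.025, 'cam_to_world': [[-0.002, 0.984, -0.175, 429.938], [-1.0, 0.003, 0.026, 55.289], [0.026, 0.175, 0.984, 1173.745], [0.0, 0.0, 0.0, 1.0]]}
flask_blue 0.96 [231. 193.] 857
flask_blue 0.96 [343. 225.] 744
flask_blue 0.69 [250. 242.] 8397
flask_blue 0.63 [382. 185.] 801
flask_blue 0.59 [158. 252.] 991
flask_blue 0.58 [168. 199.] 851
flask_orange 0.76 [224. 258.] 896
flask_blue_cap 0.95 [231. 192.] 867
flask_blue_cap 0.91 [160. 250.] 980
flask_blue_cap 0.59 [169. 197.] 843
flask_blue_cap 0.58 [383. 186.] 834
0.5 [-2.43134548  1.57076936  1.05701004] [ 0.40277827 -0.59603312 -0.65691696]
```

View pics/side0.png

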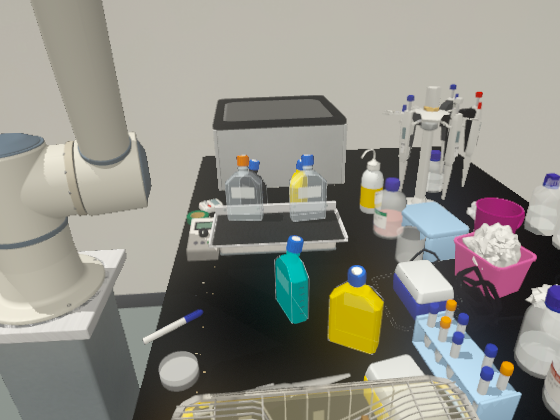

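View pics/top0.png

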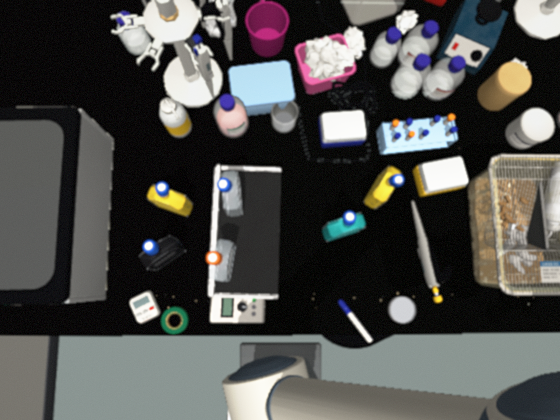

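Run:
```python
import cv2
a=cv2.imread('pics/top0.png')[150:340,120:310]; cv2.imwrite('pics/tz.png',cv2.resize(a,None,fx=3.1,fy=3.1,interpolation=cv2.INTER_CUBIC))
a=cv2.imread('pics/side0.png')[140:270,180:360]; cv2.imwrite('pics/sz.png',cv2.resize(a,None,fx=4.4,fy=4.4,interpolation=cv2.INTER_CUBIC))
```

```text
(no output)
```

View pics/tz.png

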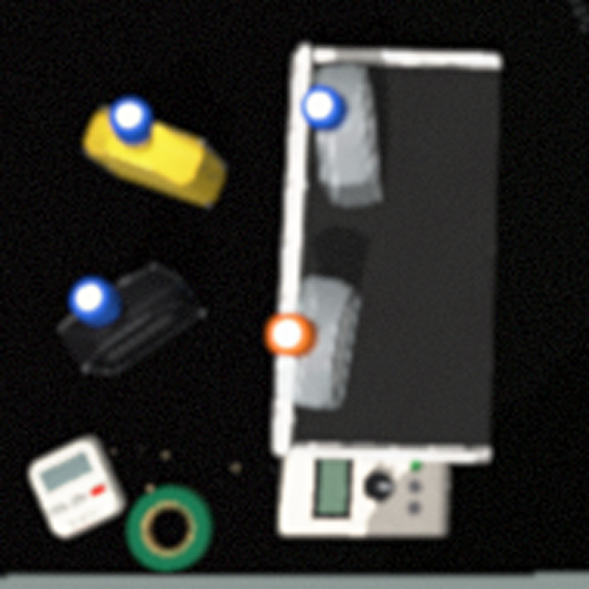

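View pics/sz.png

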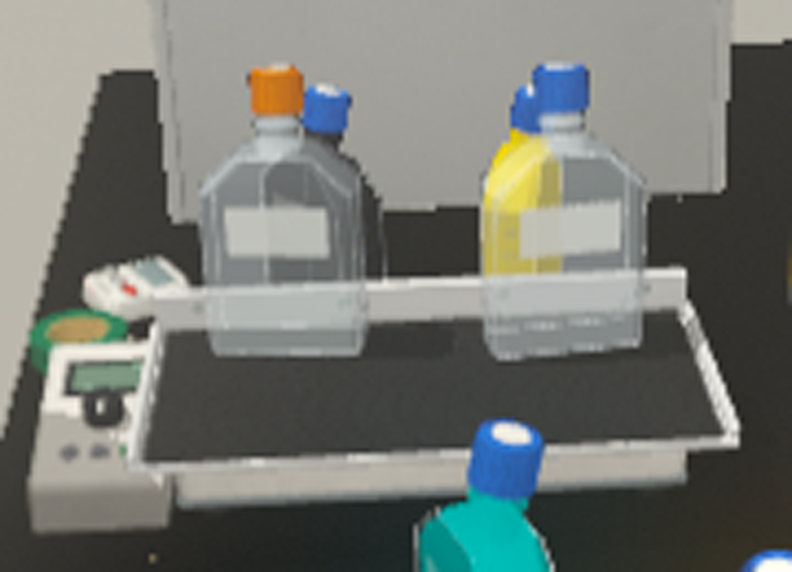

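Run:
```python
from h import *
t=lambda u,v:(120+u/3.1,150+v/3.1); s=lambda u,v:(180+u/4.4,140+v/4.4)
print('top open far,near',[atz('top',t(*p),70).round(1)[:2] for p in((498,68),(490,448))])
print('top rail top far,near',[atz('top',t(*p),94).round(1)[:2] for p in((310,48),(289,450))])
print('side open inner',[atz('side',s(*p),70).round(1)[:2] for p in((726,440),(147,462))])
print('side rail',[atz('side',s(*p),70).round(1)[:2] for p in((684,308),(160,330))])
print('side railtop',[atz('side',s(*p),94).round(1)[:2] for p in((684,272),(155,295))])
print('side blue bottom edge',[atz('side',s(*p),70).round(1)[:2] for p in((491,360),(641,348))])
print('side orange bottom edge',[atz('side',s(*p),70).round(1)[:2] for p in((210,355),(362,355))])
print('top blue bottom',[atz('top',t(*p),70).round(1)[:2] for p in((383,202),(327,206))])
for px in((322,107),):print('cap top',atz('top',t(*px),243))
print('cap side ray',ray('side',s(564,68)), 'orange',atz('top',t(288,334),243))
```

```text
top open far,near [array([721.2,  21.9]), array([402.6,  29.2])]
top rail top far,near [array([731.4, 179.8]), array([401.9, 189.3])]
side open inner [array([722.3,  12. ]), array([406.1,  26.5])]
side rail [array([732.2, 175.8]), array([404.1, 186.2])]
side railtop [array([731.8, 178.1]), array([403.1, 186.7])]
side blue bottom edge [array([604.2, 121.3]), array([695.6, 125.5])]
side orange bottom edge [array([436.3, 148.6]), array([527.8, 137.3])]
top blue bottom [array([605. , 118.6]), array([601.5, 165.4])]
cap top [646.24314048 153.10723362 243.        ]
cap side ray (array([ 508.05310373, -831.56047219,  577.25193202]), array([ 0.13643566,  0.9371348 , -0.32119104])) orange [484.75025534 173.33868737 243.        ]
```

Run:
```python
from h import *
for n,p,z in(('turq cap',(349,217),172),('turq base?',(338,230),0),('yel cap',(397,180),172),('yel2 cap',(162,188),172),('black cap',(149,247),172),('whitebox',(342,128),50),('wb lower left',(322,145),30),('glass',(285,117),60),('pinkbottle',(231,112),100),('tipbox',(415,176),60)):
    print(n,atz('top',p,z).round())
for p in((650,121,70),(650,121,245)): print(project('top',p),project('side',p))
# IK tests
def rot(xd,yd):
    x=np.array(xd,float);x/=np.linalg.norm(x);y=np.array(yd,float);y-=x*(x@y);y/=np.linalg.norm(y)
    return np.c_[x,y,np.cross(x,y)]
from scipy.spatial.transform import Rotation as R
def eul(M): return R.from_matrix(M).as_euler('xyz')
print(eul(rot((0,0,-1),(0,1,0))))
for az in (0,20,40,60,80,90):
  for el in(10,25,40):
    a,e=np.radians(az),np.radians(el)
    d=(np.cos(a)*np.cos(e),np.sin(a)*np.cos(e),-np.sin(e))
    for sg in(1,-1):
      M=rot(d,(0,0,sg)); q=inverse_kinematics([650,-20,100],eul(M))
      print(az,el,sg,None if q is None else np.round(q,2))
```

```text
turq cap [ 585. -137.  172.]
turq base? [ 575. -138.    0.]
yel cap [ 676. -257.  172.]
yel2 cap [654. 307. 172.]
black cap [514. 331. 172.]
whitebox [ 853. -149.   50.]
wb lower left [810. -95.  30.]
glass [879.   9.  60.]
pinkbottle [876. 154. 100.]
tipbox [ 715. -341.   60.]
[[242.85038941 198.17855267]] [[308.89427834 220.86744962]]
[[238.34571802 182.71211834]] [[309.48628814 157.64128699]]
[-0.          1.57079633  0.        ]
0 10 1 [-0.25  1.18  2.29  2.89  1.72  3.06]
0 10 -1 [-0.25  1.18  2.29  2.89  1.72 -0.08]
0 25 1 None
0 25 -1 [-0.23  0.91  2.26  2.91  1.17 -0.01]
0 40 1 [-0.2   0.69  2.13  2.85  0.56 -3.02]
0 40 -1 [-0.2   0.69  2.13  2.85  0.56  0.12]
20 10 1 [-0.54  1.11  2.18  2.27  1.5   3.02]
20 10 -1 [-0.54  1.11  2.18  2.27  1.5  -0.12]
20 25 1 [-0.48  0.88  2.16  2.27  1.07 -3.06]
20 25 -1 [-0.48  0.88  2.16  2.27  1.07  0.08]
20 40 1 [-0.4   0.69  2.06  2.06  0.63 -2.69]
20 40 -1 [-0.4   0.69  2.06  2.06  0.63  0.46]
40 10 1 [-0.66  1.05  1.95  1.76  1.37 -2.99]
40 10 -1 [-0.66  1.05  1.95  1.76  1.37  0.15]
40 25 1 [-0.6   0.87  1.95  1.68  1.07 -2.78]
40 25
[... 401 characters left out ...]
 1.07  0.83]
80 10 1 [-0.61  1.09  1.36  1.12  1.7  -2.52]
80 10 -1 [-0.61  1.09  1.36  1.12  1.7   0.62]
80 25 1 [-0.58  0.96  1.4   0.99  1.52 -2.44]
80 25 -1 [-0.58  0.96  1.4   0.99  1.52  0.7 ]
80 40 1 [-0.51  0.84  1.43  0.83  1.35 -2.31]
80 40 -1 [-0.51  0.84  1.43  0.83  1.35  0.83]
90 10 1 [-0.57  1.13  1.2   1.03  1.84 -2.46]
90 10 -1 [-0.57  1.13  1.2   1.03  1.84  0.68]
90 25 1 [-0.54  1.    1.26  0.89  1.66 -2.42]
90 25 -1 [-0.54  1.    1.26  0.89  1.66  0.72]
90 40 1 [-0.49  0.88  1.31  0.75  1.49 -2.34]
90 40 -1 [-0.49  0.88  1.31  0.75  1.49  0.8 ]<sys>:0: UserWarning: Gimbal lock detected. Setting third angle to zero since it is not possible to uniquely determine all angles.
```

```bash
cat >> h.py <<'E'
from scipy.spatial.transform import Rotation as R
E0=np.array([648.5,122.5,70.]); PHI=0.05
A=np.array([np.cos(PHI),np.sin(PHI),0]); X0=np.array([-np.sin(PHI),np.cos(PHI),0]); Z=np.array([0,0,1.])
T12=np.radians(12)
def pose(th,beta,gam,back=24,dz=0.0):
    """th lean deg; beta: tool axis vs perpendicular-to-neck; gam roll about neck; TCP = cap centre + back*d"""
    Rl=R.from_rotvec(A*np.radians(th)).as_matrix()
    n0=np.sin(T12)*X0+np.cos(T12)*Z; j0=np.cos(T12)*X0-np.sin(T12)*Z   # j0: away from the open side, up when lying
    capend=(19+11.4)*X0+172*Z
    C=E0+Rl@(capend-13*n0); n=Rl@n0; j=Rl@j0
    b,g=np.radians(beta),np.radians(gam)
    h=np.cos(g)*A-np.sin(g)*j; yj=-(np.cos(g)*j+np.sin(g)*A)
    d=np.cos(b)*h-np.sin(b)*n
    M=np.c_[d,yj,np.cross(d,yj)]
    return C+back*d+dz*n, R.from_matrix(M).as_euler('xyz'), M
def sched(th):
    s=np.clip(th/90,0,1); return 60-45*s, 12*s
E
python3 - <<'E'
from h import *
for th in range(0,96,10):
    p,e,M=pose(th,*sched(th)); q=inverse_kinematics(p,e)
    print(th,p.round(),M[:,0].round(2),M[:,1].round(2),None if q is None else np.round(q,2))
p,e,M=pose(0,60,0,dz=130);print(p,inverse_kinematics(p,e))
E
```

```text
0 [659. 146. 209.] [ 0.51 -0.15 -0.85] [ 0.05 -0.98  0.21] [ 0.27  0.45  1.67 -0.53  0.6   2.11]
10 [662. 122. 212.] [ 0.57 -0.01 -0.82] [ 0.03 -1.    0.03] [ 0.14  0.41  1.78 -0.27  0.36  1.89]
20 [665.  97. 211.] [ 0.64  0.11 -0.76] [ 0.   -0.99 -0.14] [0.   0.4  1.87 0.57 0.2  1.1 ]
30 [668.  72. 205.] [ 0.7   0.21 -0.69] [-0.02 -0.95 -0.31] [-0.13  0.44  1.95  1.61  0.3   0.1 ]
40 [671.  48. 195.] [ 0.75  0.28 -0.6 ] [-0.05 -0.88 -0.47] [-0.25  0.51  2.01  1.96  0.51 -0.21]
50 [673.  26. 181.] [ 0.8   0.32 -0.51] [-0.08 -0.79 -0.61] [-0.34  0.6   2.07  2.11  0.72 -0.31]
60 [675.   7. 163.] [ 0.84  0.33 -0.42] [-0.11 -0.67 -0.74] [-0.41  0.71  2.1   2.2   0.92 -0.33]
70 [677. -10. 142.] [ 0.88  0.32 -0.35] [-0.14 -0.53 -0.84] [-0.45  0.83  2.13  2.28  1.09 -0.32]
80 [678. -22. 118.] [ 0.91  0.3  -0.29] [-0.17 -0.38 -0.91] [-0.47  0.95  2.14  2.34  1.24 -0.27]
90 [679. -30.  92.] [ 0.93  0.26 -0.25] [-0.2  -0.21 -0.96] [-0.47  1.05  2.14  2.41  1.36 -0.19]
[657.96583786 173.44106226 336.11285318] [ 0.32180935  0.31842565  1.4847414  -0.40157827  0.90621252  1.96650949]
```

Run:
```python
from h import *
for b0,b1,pw in((85,15,1),(85,15,2),(85,40,1),(85,30,1.5),(90,25,2)):
    print(b0,b1,pw)
    for th in range(0,96,10):
        s=min(th/90,1)
        p,e,M=pose(th,b0+(b1-b0)*s**pw,12*s); q=inverse_kinematics(p,e)
        print(th,M[:,0].round(2),None if q is None else np.round(q,2))
```

```text
85 15 1
0 [ 0.1  -0.2  -0.97] [ 0.24  0.56  1.31 -0.24  1.23  1.83]
10 [ 0.22 -0.03 -0.97] [ 0.12  0.48  1.46 -0.07  0.98  1.69]
20 [ 0.34  0.13 -0.93] [-0.01  0.44  1.6   0.2   0.76  1.46]
30 [ 0.46  0.26 -0.85] [-0.15  0.43  1.73  0.61  0.61  1.08]
40 [ 0.57  0.36 -0.74] [-0.27  0.48  1.84  1.13  0.59  0.6 ]
50 [ 0.67  0.41 -0.62] [-0.37  0.56  1.93  1.57  0.68  0.2 ]
60 [ 0.76  0.43 -0.5 ] [-0.45  0.67  2.01  1.88  0.84 -0.05]
70 [ 0.83  0.4  -0.39] [-0.49  0.8   2.07  2.09  1.02 -0.18]
80 [ 0.89  0.34 -0.3 ] [-0.49  0.93  2.12  2.26  1.2  -0.22]
90 [ 0.93  0.26 -0.25] [-0.47  1.05  2.14  2.41  1.36 -0.19]
85 15 2
0 [ 0.1  -0.2  -0.97] [ 0.24  0.56  1.31 -0.24  1.23  1.83]
10 [ 0.1  -0.03 -0.99] [ 0.12  0.52  1.36 -0.05  1.15  1.68]
20 [ 0.14  0.14 -0.98] [-0.01  0.5   1.43  0.16  1.08  1.5 ]
30 [ 0.21  0.3  -0.93] [-0.15  0.5   1.51  0.39  1.    1.29]
40 [ 0.3   0.43 -0.85] [-0.27  0.52  1.6   0.66  0.94  1.05]
50 [ 0.42  0.53 -0.74] [-0.38  0.57  1.7   0.97  0.9   0.77]
60 [ 0.56  0.57 -0.6 ] [-0.47  0.65  1.81  1.31  0.91  0.47]
70 [ 0.7   0.55 -0.46] [-0.53  0.76  1.93  1.68  
[... 1286 characters left out ...]
.94  1.77  1.1   0.15]
90 [ 0.82  0.49 -0.28] [-0.58  0.99  2.    1.98  1.23  0.06]
90 25 2
0 [ 0.01 -0.21 -0.98] [ 0.23  0.6   1.24 -0.21  1.35  1.81]
10 [ 0.02 -0.03 -1.  ] [ 0.11  0.56  1.29 -0.04  1.28  1.67]
20 [ 0.05  0.14 -0.99] [-0.01  0.54  1.35  0.15  1.21  1.51]
30 [ 0.11  0.3  -0.95] [-0.14  0.53  1.42  0.36  1.14  1.33]
40 [ 0.2   0.45 -0.87] [-0.27  0.55  1.51  0.59  1.08  1.12]
50 [ 0.31  0.56 -0.76] [-0.38  0.59  1.61  0.84  1.03  0.9 ]
60 [ 0.45  0.63 -0.64] [-0.47  0.66  1.71  1.13  1.01  0.65]
70 [ 0.59  0.63 -0.5 ] [-0.54  0.75  1.83  1.44  1.03  0.39]
80 [ 0.74  0.56 -0.37] [-0.57  0.87  1.94  1.77  1.1   0.15]
90 [ 0.87  0.42 -0.27] [-0.55  1.01  2.06  2.12  1.25 -0.04]
```

Run:
```python
from h import *
u=np.linspace(-47,47,9)
pts=[(585+15*np.cos(a),-137+15*np.sin(a),z) for a in np.linspace(0,6,8) for z in(146,160,174)]
dirb=np.array([0.35,-0.94])  # approx
for w in u:
  for t in(-19,19):
    for z in(20,60,105): 
        b=np.array([578,-137])+w*dirb+t*np.array([.94,.35]); pts.append((*b,z))
pts=np.array(pts)
for b0,b1,pw,g1 in((85,15,2,12),(85,-5,1,12),(85,-5,1.3,20),(85,-5,1.6,12),(85,-10,1.6,20),(80,-5,1.,20),(85,-15,1.2,20)):
    mind=[];q5=[];dq=[];lq=None
    for th in np.arange(0,96,3):
        s=min(th/90,1)
        p,e,M=pose(th,b0+(b1-b0)*s**pw,g1*s); q=inverse_kinematics(p,e)
        q5.append(q[4]); 
        if lq is not None: dq.append(abs(np.array(q)-lq).max())
        lq=np.array(q)
        S=np.linspace(60,330,50); ax=p-S[:,None]*M[:,0]
        dd=np.linalg.norm(ax[:,None]-pts,axis=2); mind.append(dd.min()); 
    print(b0,b1,pw,g1,'minq5 %.2f maxdq/3deg %.2f mind %.0f at th %d end %.0f'%(min(q5),max(dq),min(mind),3*np.argmin(mind),mind[-1]))
```

```text
85 15 2 12 minq5 0.90 maxdq/3deg 0.11 mind 26 at th 93 end 26
85 -5 1 12 minq5 0.44 maxdq/3deg 0.25 mind 54 at th 93 end 54
85 -5 1.3 20 minq5 0.54 maxdq/3deg 0.19 mind 56 at th 93 end 56
85 -5 1.6 12 minq5 0.69 maxdq/3deg 0.16 mind 54 at th 93 end 54
85 -10 1.6 20 minq5 0.62 maxdq/3deg 0.18 mind 62 at th 93 end 62
80 -5 1.0 20 minq5 0.35 maxdq/3deg 0.30 mind 56 at th 93 end 56
85 -15 1.2 20 minq5 0.45 maxdq/3deg 0.26 mind 68 at th 93 end 68
```

```bash
cat >> h.py <<'E'
def sched(th):
    s=np.clip(th/90,0,1); return 85-95*s**1.6, 20*s
E
python3 - <<'E'
from h import *
p0=np.array(read_tcp_pos()); servo_line(p0+[0,0,150],speed=250)
p,e,M=pose(0,*sched(0),dz=120); print(p,e)
move_to(p,e); print(read_time_s(),np.round(read_joint_positions(),2))
command_gripper(60)
p,e,M=pose(0,*sched(0),dz=40); servo_line(p,e,speed=120)
save('side','s1.png');save('top','t1.png');print(read_time_s(),read_tcp_pos(),read_force())
for f,n,b in(('s1','side',(100,240,220,400)),('t1','top',(130,280,150,330))):
    a=cv2.imread('pics/%s.png'%f)[b[0]:b[1],b[2]:b[3]]; cv2.imwrite('pics/%sz.png'%f,cv2.resize(a,None,fx=4,fy=4))
E
```

```text
[648.2063339  170.2206195  323.27558239] [ 1.95992398  1.34414988 -1.12249084]
4.325 [ 0.28  0.49  1.13 -0.22  1.49  1.8 ]
5.6167 [649.48890998 153.89078874 246.00445512] [-0.10679793 -0.3865262   0.29271767]
```

View pics/s1z.png

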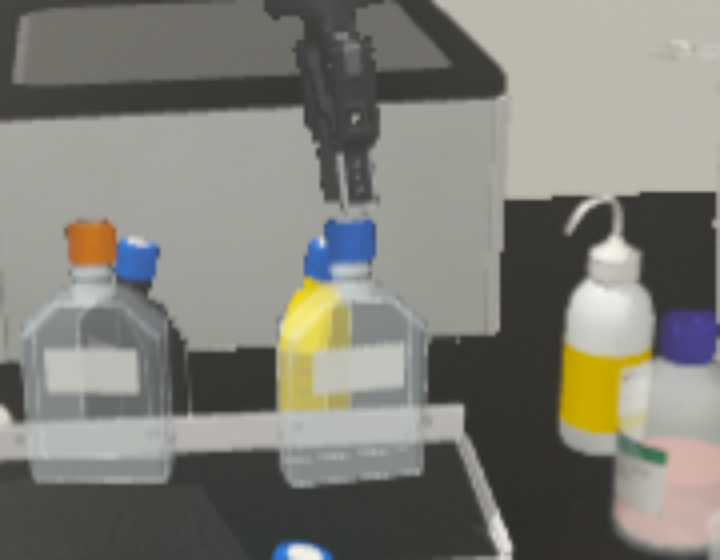

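View pics/t1z.png

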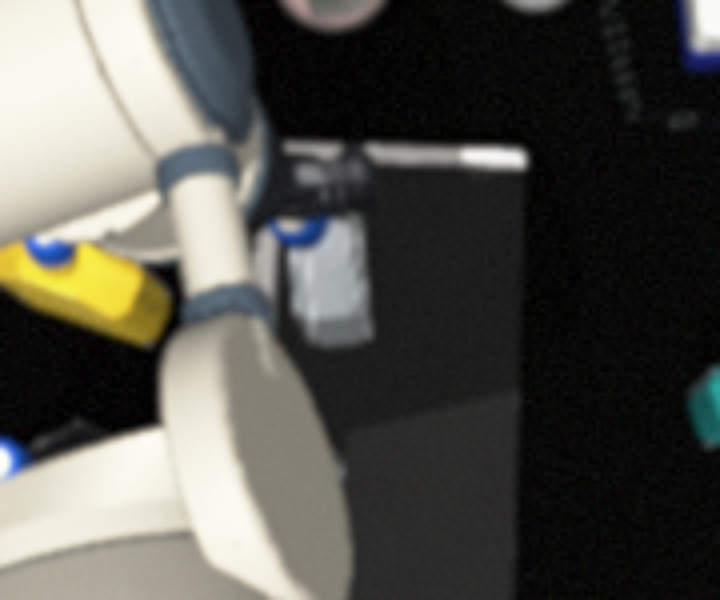

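Run:
```python
from h import *
p,e,M=pose(0,*sched(0)); servo_line(p,e,speed=80)
print(read_time_s(),read_force())
command_gripper(40,20)
print(read_time_s(),read_force(),read_gripper_width())
save('side','s2.png');
for f,n,b in(('s2','side',(100,240,220,400)),):
    a=cv2.imread('pics/%s.png'%f)[b[0]:b[1],b[2]:b[3]]; cv2.imwrite('pics/%sz.png'%f,cv2.resize(a,None,fx=4,fy=4))
```

```text
6.2667 [ 0.18600447 -0.07575336 -0.24356593]
6.6 [-0.29979745  0.09964807 -0.01121945] 39.82820587461318
```

View pics/s2z.png

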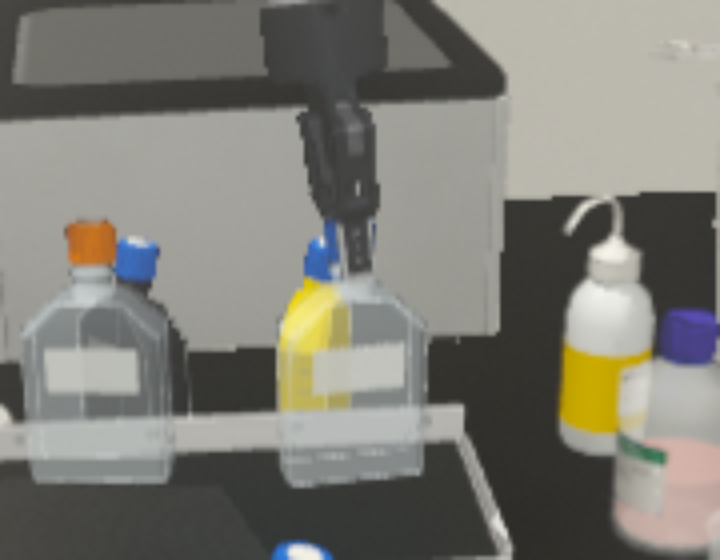

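Run:
```python
from h import *
for th in range(5,41,5):
    p,e,M=pose(th,*sched(th)); servo_line(p,e,speed=40)
    if th%10==0: print(th,round(read_time_s(),2),np.round(read_force(),2))
save('side','s3.png');save('top','t3.png')
a=cv2.imread('pics/s3.png')[100:260,200:380];b=cv2.imread('pics/t3.png')[130:290,150:330]; cv2.imwrite('pics/z3.png',cv2.resize(np.vstack([a,b]),None,fx=2.,fy=1.85))
```

```text
10 7.55 [ 1.    0.11 -0.32]
20 8.47 [ 0.01  0.64 -0.06]
30 9.39 [ 0.26  0.27 -0.54]
40 10.33 [-0.04  0.17  0.11]
```

View pics/z3.png

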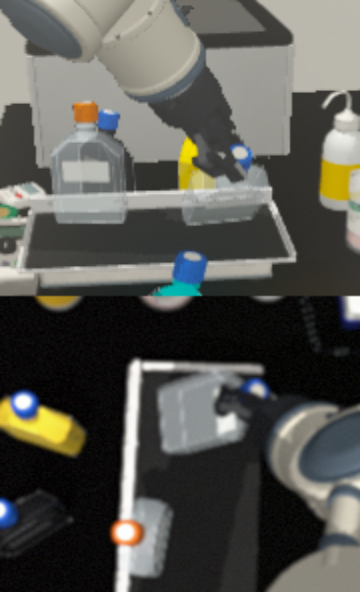

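Run:
```python
import cv2
a=cv2.imread('pics/s3.png')[150:230,270:370];b=cv2.imread('pics/t3.png')[150:230,210:310]; cv2.imwrite('pics/z3b.png',cv2.resize(cv2.hconcat([a,b]),None,fx=4,fy=4,interpolation=cv2.INTER_CUBIC))
```

```text
(no output)
```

View pics/z3b.png

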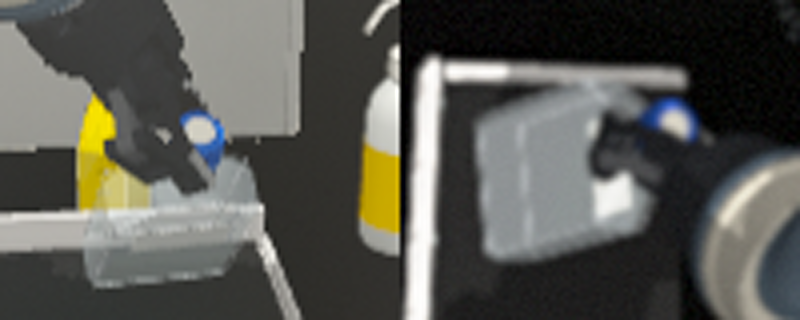

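```bash
cat >> h.py <<'E'
def tri(pt,ps):
    o1,v1=ray('top',pt);o2,v2=ray('side',ps)
    s=np.linalg.lstsq(np.c_[v1,-v2],o2-o1,rcond=None)[0]
    a=o1+s[0]*v1;b=o2+s[1]*v2; return (a+b)/2,np.linalg.norm(a-b)
E
python3 - <<'E'
from h import *
print(tri((278,181.3),(320.5,182.5)))
print('pivot',[atz('side',p,70).round(1) for p in((294.5,222),(325.5,218))])
print('rear bottom top cam z94',[atz('top',p,94.).round(1) for p in((210+75/4,150+120/4),(210+87/4,150+258/4))])
p,e,M=pose(40,*sched(40)); print(p,M[:,0],M[:,1],'tcp',read_tcp_pos())
Rl=R.from_rotvec(A*np.radians(40)).as_matrix(); print('expected capend',E0+Rl@((30.4)*X0+172*Z))
E
```

```text
(array([661.86246222,  32.3439159 , 214.63995744]), np.float64(1.8841185278388812))
pivot [array([611.6, 119.4,  70. ]), array([696.3, 131.8,  70. ])]
rear bottom top cam z94 [array([692.9, 156.5,  94. ]), array([602.9, 147.2,  94. ])]
[664.33946525  50.01068008 190.75407945] [ 0.49094694  0.3574095  -0.79449956] [-0.11072669 -0.87897578 -0.46383314] tcp [664.77073117  50.56512573 191.29175101]
expected capend [652.86176796  35.33734913 221.30038755]
```

```bash
cat >> h.py <<'E'
def frame(e,phi):
    global E0,PHI,A,X0
    E0=np.array(e,float);PHI=phi
    A=np.array([np.cos(PHI),np.sin(PHI),0]); X0=np.array([-np.sin(PHI),np.cos(PHI),0])
def sched(th):
    s=np.clip(th/90,0,1); return 85-95*s**1.6, np.interp(th,[40,45,75,90],[5,0,0,6])
E
python3 - <<'E'
from h import *
import h
h.frame((654,125.6,70),.12)
for th in range(43,97,6):
    p,e,M=pose(th,*sched(th)); q=inverse_kinematics(p,e)
    print(th,p.round(),M[:,0].round(2),M[:,1].round(2),None if q is None else np.round(q,2))
E
```

```text
43 [677.  49. 188.] [ 0.51  0.47 -0.72] [ 0.07 -0.85 -0.51] [-0.33  0.53  1.76  1.08  0.77  0.54]
49 [681.  37. 181.] [ 0.6   0.53 -0.6 ] [ 0.1  -0.79 -0.6 ] [-0.4   0.59  1.83  1.38  0.83  0.22]
55 [684.  25. 172.] [ 0.69  0.54 -0.49] [ 0.09 -0.73 -0.68] [-0.46  0.67  1.91  1.65  0.91 -0.02]
61 [688.  13. 163.] [ 0.77  0.52 -0.37] [ 0.08 -0.65 -0.75] [-0.49  0.77  1.98  1.88  1.04 -0.22]
67 [691.   2. 152.] [ 0.85  0.46 -0.25] [ 0.07 -0.57 -0.82] [-0.5   0.88  2.04  2.09  1.2  -0.37]
73 [693.  -9. 140.] [ 0.92  0.37 -0.14] [ 0.06 -0.48 -0.87] [-0.48  1.01  2.09  2.28  1.4  -0.45]
79 [695. -19. 126.] [ 0.97  0.23 -0.08] [ 0.02 -0.39 -0.92] [-0.41  1.11  2.13  2.5   1.57 -0.46]
85 [697. -28. 110.] [ 1.    0.07 -0.06] [-0.03 -0.3  -0.95] [-0.3   1.18  2.16  2.76  1.69 -0.37]
91 [697. -35.  93.] [ 1.   -0.07 -0.07] [-0.08 -0.2  -0.98] [-0.19  1.22  2.15  3.02  1.73 -0.24]
```

Run:
```python
from h import *
import h
h.frame((654,125.6,70),.12)
for th in (44,48,52,56):
    p,e,M=pose(th,*sched(th),back=17); servo_line(p,e,speed=30)
print(th,round(read_time_s(),2),np.round(read_force(),2),p)
save('side','s4.png');save('top','t4.png')
a=cv2.imread('pics/s4.png')[150:230,270:370];b=cv2.imread('pics/t4.png')[150:230,210:310]; cv2.imwrite('pics/z4.png',cv2.resize(cv2.hconcat([a,b]),None,fx=4,fy=4,interpolation=cv2.INTER_CUBIC))
```

```text
56 12.47 [-0.59  1.04 -0.87] [679.86303368  19.04001984 174.08517147]
```

View pics/z4.png

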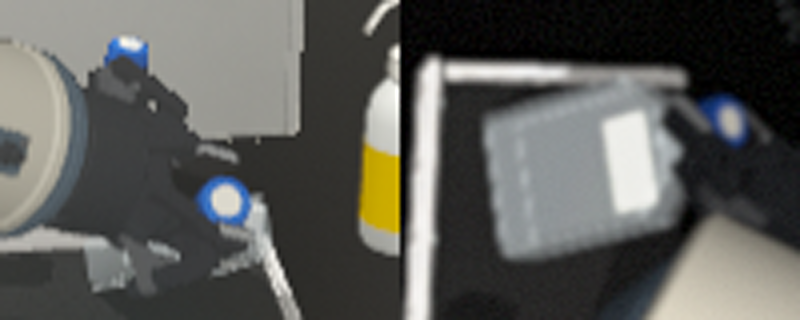

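Run:
```python
from h import *
import h
print(tri((293.25,180.75),(326.25,200)))
print('rear bottom',[atz('top',p,102.).round(1) for p in((210+85/4,150+120/4),(210+108/4,150+258/4))])
h.frame((654,125.6,70),.12)
for th in (56,60):
  Rl=R.from_rotvec(h.A*np.radians(th)).as_matrix(); print('expected capend',h.E0+Rl@((30.4)*h.X0+172*Z),h.E0+Rl@(38*h.X0-47*h.A),h.E0+Rl@(38*h.X0+47*h.A))
```

```text
(array([669.62173807,  -4.33467377, 186.96806043]), np.float64(1.1057164516632967))
rear bottom [array([690.9, 149.3, 102. ]), array([601.6, 133.3, 102. ])]
expected capend [669.03525446   0.90820115 191.3839216 ] [604.79418988 141.07004492 101.50342776] [698.11820165 152.3229924  101.50342776]
expected capend [670.01227023  -7.19447869 182.32717228] [605.06346218 138.83689034 102.90896534] [698.38747395 150.08983782 102.90896534]
```

Run:
```python
from h import *
import h
h.frame((654,125.6,70),.13)
for th in (60,64,68,72,76):
    p,e,M=pose(th,*sched(th),back=17); servo_line(p,e,speed=30)
print(th,round(read_time_s(),2),np.round(read_force(),2),p)
save('side','s5.png');save('top','t5.png')
a=cv2.imread('pics/s5.png')[150:230,270:370];b=cv2.imread('pics/t5.png')[150:230,210:310]; cv2.imwrite('pics/z5.png',cv2.resize(cv2.hconcat([a,b]),None,fx=4,fy=4,interpolation=cv2.INTER_CUBIC))
```

```text
76 15.14 [-0.86  0.43 -0.83] [689.19950064 -15.62001552 133.68948765]
```

View pics/z5.png

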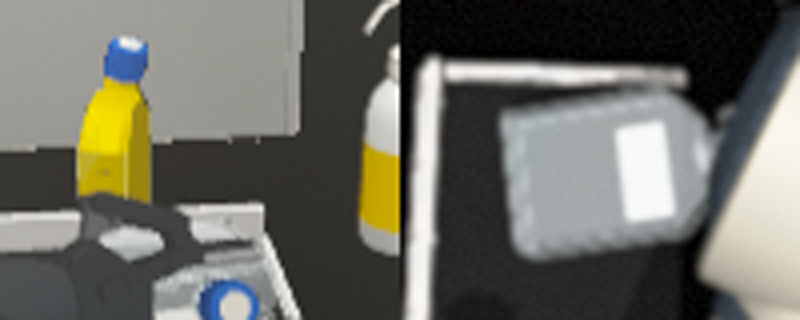

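View pics/s5.png

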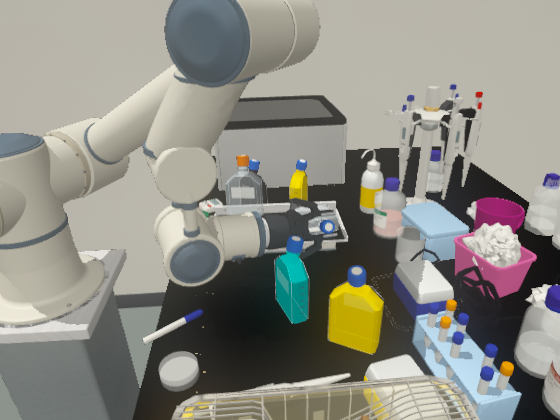

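View pics/t5.png

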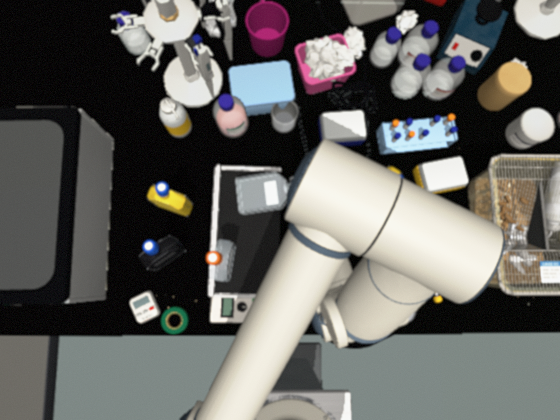

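Run:
```python
from h import *
import h
h.frame((654,125.6,70),.13)
for th in (76,79):
  Rl=R.from_rotvec(h.A*np.radians(th)).as_matrix(); print(project('side',h.E0+Rl@((30.4)*h.X0+172*Z)))
p,e,M=pose(76,*sched(76),back=17)
print(project('side',p-280*M[:,0]),p-280*M[:,0])
for th in (79,82,85,88,90):
    p,e,M=pose(th,*sched(th),back=17); servo_line(p,e,speed=25)
print(th,round(read_time_s(),2),np.round(read_force(),2),p,M[:,0])
save('side','s6.png')
a=cv2.imread('pics/s6.png')[180:280,240:380]; cv2.imwrite('pics/z6.png',cv2.resize(a,None,fx=5,fy=5,interpolation=cv2.INTER_CUBIC))
```

```text
[[329.97132023 223.87057004]]
[[330.34491589 227.92257376]]
[[214.46047307 238.62464584]] [ 425.12955289 -104.30605094  162.00644049]
90 17.65 [ 0.31  0.95 -0.5 ] [691.57966589 -33.40553218  96.59916121] [ 0.9959418  -0.06267688 -0.06458746]
```

View pics/z6.png

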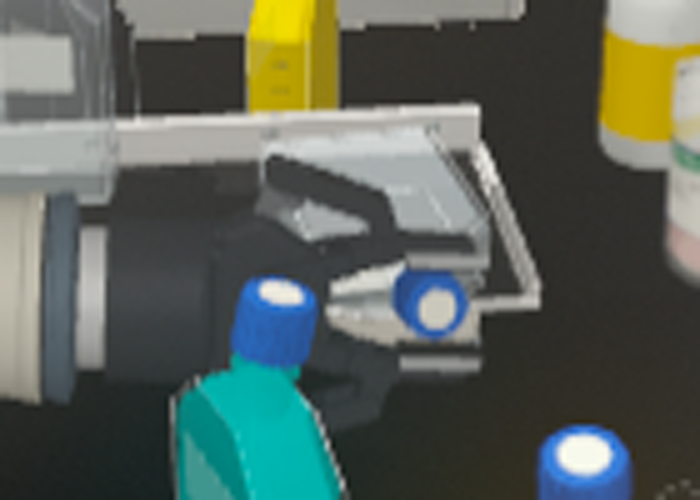

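View pics/s6.png

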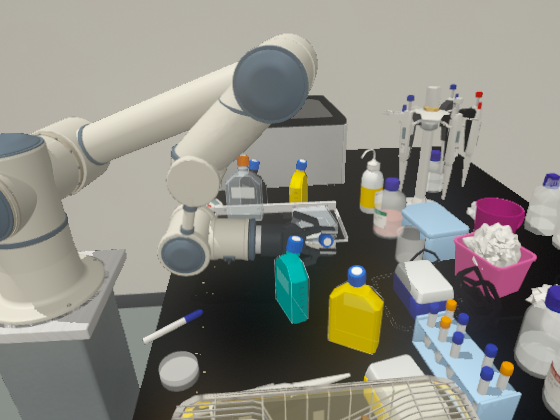

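Run:
```python
from h import *
command_gripper(56); print(read_force())
p=np.array(read_tcp_pos())
servo_line(p+[-60,-2,4],speed=80); print(read_force())
servo_line(p+[-60,-2,160],speed=200)
print(read_time_s())
save('side','s7.png');save('top','t7.png')
a=cv2.imread('pics/s7.png')[180:270,270:370];b=cv2.imread('pics/t7.png')[140:230,210:310]; cv2.imwrite('pics/z7.png',cv2.resize(cv2.hconcat([a,b]),None,fx=4,fy=4,interpolation=cv2.INTER_CUBIC))
```

```text
[ 0.05069736 -0.90101573  0.06914274]
[ 0.51197209 -0.22963868  0.63824885]
19.8333
```

View pics/z7.png

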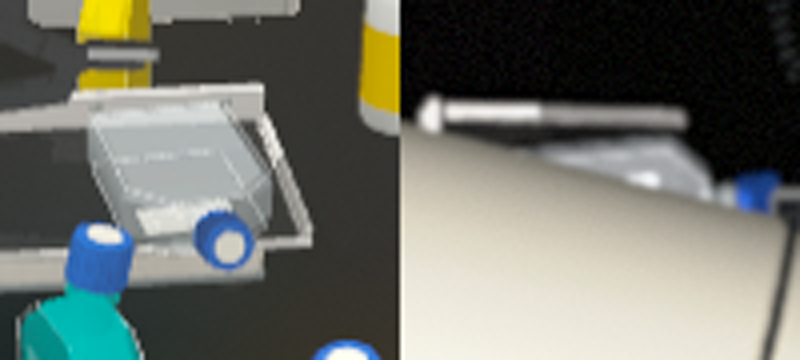

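Run:
```python
from h import *
s=lambda u,v:(270+u/4,180+v/4)
print('cap end',atz('side',s(230,243),100.4))
print('bottom end upper corners',[atz('side',s(*p),108).round(1) for p in((90,112),(222,104))])
print('shoulder upper far',atz('side',s(268,183),108), 'near edge', atz('side',s(112,205),108))
# fork IK: tool down, jaw along rocker y
for tilt in (0,):
  for sg in (1,-1):
    d=np.array([0,0,-1.]); j=sg*np.array([1,-.03,0]); j/=np.linalg.norm(j)
    M=np.c_[d,j,np.cross(d,j)]; e=R.from_matrix(M).as_euler('xyz')
    for y in(-10,60): print(sg,e,inverse_kinematics([655,y,85],e))
```

```text
cap end [669.48692075 -36.95688344 100.4       ]
bottom end upper corners [array([607.4, 125.8, 108. ]), array([694.4, 126.8, 108. ])]
shoulder upper far [702.11807227  16.67830304 108.        ] near edge [606.82974166   1.45832496 108.        ]
1 [1.60078733 1.57079633 0.        ] [-1.06373743e-01  6.91130339e-01  1.41002612e+00 -4.44089210e-16
  1.04043619e+00 -7.63827379e-02]
1 [1.60078733 1.57079633 0.        ] [ 6.10669981e-04  6.94198619e-01  1.40266803e+00 -4.44089210e-16
  1.04472601e+00  3.06016748e-02]
-1 [-1.54080532  1.57079633  0.        ] [-1.06373743e-01  6.91130339e-01  1.41002612e+00 -4.44089210e-16
  1.04043619e+00  3.06520992e+00]
-1 [-1.54080532  1.57079633  0.        ] None<sys>:0: UserWarning: Gimbal lock detected. Setting third angle to zero since it is not possible to uniquely determine all angles.
```

Run:
```python
from h import *
p=np.array(read_tcp_pos()); print(p,read_joint_positions())
_,e1,M1=pose(60,*sched(60)); print(M1[:,0])
w1=[640,-20,330]
d=np.array([0,0,-1.]); j=np.array([1,-.03,0]); j/=np.linalg.norm(j)
e=R.from_matrix(np.c_[d,j,np.cross(d,j)]).as_euler('xyz')
print(inverse_kinematics(w1,e1),inverse_kinematics([667,-28,200],e))
servo_line(p+[0,0,60],speed=200)
move_to(w1,e1); move_to([667,-28,200],e); command_gripper(60)
print(read_time_s(),np.round(read_joint_positions(),2),read_force())
save('side','s8.png');save('top','t8.png')
a=cv2.imread('pics/s8.png')[180:270,270:370];b=cv2.imread('pics/t8.png')[140:230,210:310]; cv2.imwrite('pics/z8.png',cv2.resize(cv2.hconcat([a,b]),None,fx=4,fy=4,interpolation=cv2.INTER_CUBIC))
```

```text
[631.67539196 -35.69600478 255.44859476] [-0.25059499  0.85862269  2.39364098  2.95403783  1.61350375 -0.24523953]
[ 0.79319537  0.47012123 -0.3870751 ]
[-0.58780132  0.3719661   1.97175325  1.5729086   0.98103171  0.25544032] [-1.31350093e-01  5.82302589e-01  1.26910824e+00 -4.44089210e-16
  1.29018182e+00 -1.01359088e-01]
23.3417 [-0.13  0.58  1.27  0.    1.29 -0.1 ] [0.00620287 0.26474614 0.12850692]<sys>:0: UserWarning: Gimbal lock detected. Setting third angle to zero since it is not possible to uniquely determine all angles.
```

View pics/z8.png

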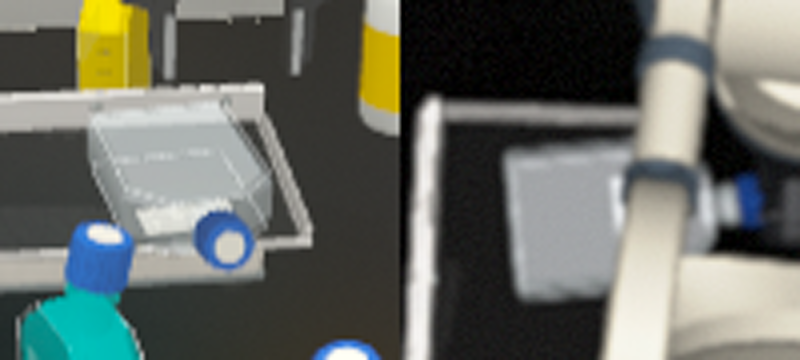

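Run:
```python
from h import *
print([atz('top',(210+(u-400)/4,140+v/4),108).round(1) for u,v in((503,152),(520,300))], atz('top',(210+355/4,140+200/4),100))
servo_line([667,-28,77],speed=120); print(read_force())
servo_line([667.6,-8,77],speed=60); print(read_force())
for y in (2,12,22,30,36):
    servo_line([667+.03*(y+28),y,77],speed=40); print(y,np.round(read_force(),2))
print(read_time_s())
save('side','s9.png');save('top','t9.png')
a=cv2.imread('pics/s9.png')[180:270,270:370];b=cv2.imread('pics/t9.png')[140:230,210:310]; cv2.imwrite('pics/z9.png',cv2.resize(cv2.hconcat([a,b]),None,fx=4,fy=4,interpolation=cv2.INTER_CUBIC))
```

```text
[array([694.7, 137.5, 108. ]), array([599.4, 125.3, 108. ])] [665.85234679 -23.45479335 100.        ]
[-1.12496989  0.00178811  0.63505501]
[ 0.15296339 -0.18156124 -0.11694839]
2 [ 0.4  -0.75  0.2 ]
12 [0.09 0.05 0.35]
22 [-0.12  0.23  0.47]
30 [ 0.27  0.1  -0.72]
36 [ 0.15  0.31 -1.14]
26.95
```

View pics/z9.png

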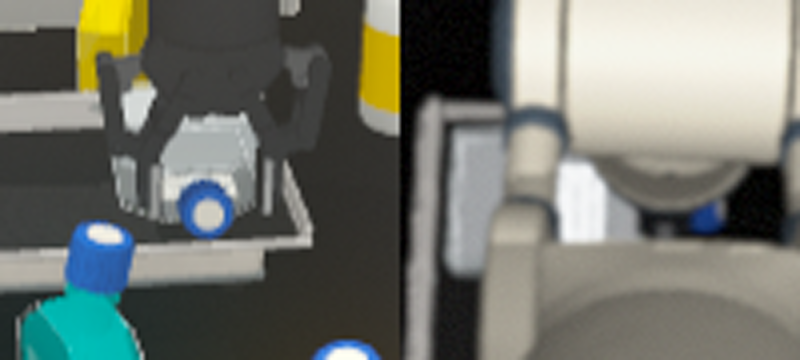

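Run:
```python
from h import *
for y in np.arange(39,58,1.5):
    servo_line([667+.03*(y+28),y,77],speed=30); f=np.array([read_force() for _ in range(4)]).mean(0); print(y,np.round(f,2),np.round(read_torque(),2))
    if f[1]<-5 : break
print(read_time_s(),read_tcp_pos())
save('side','s10.png');save('top','t10.png')
a=cv2.imread('pics/s10.png')[180:270,270:370];b=cv2.imread('pics/t10.png')[140:230,210:310]; cv2.imwrite('pics/z10.png',cv2.resize(cv2.hconcat([a,b]),None,fx=4,fy=4,interpolation=cv2.INTER_CUBIC))
```

```text
39.0 [ 0.08 -0.19  0.55] [-0.01 -0.02  0.01]
40.5 [ 0.42  0.06 -0.47] [-0.01 -0.03  0.  ]
42.0 [ 0.84 -1.53 -0.75] [-0.01 -0.03 -0.02]
43.5 [-0.65 -0.23  0.22] [-0.01  0.06 -0.03]
45.0 [ 0.3  -0.42  0.27] [-0.01  0.09  0.01]
46.5 [-0.17 -1.03  0.27] [-0.02  0.02 -0.  ]
48.0 [-0.76 -1.04 -0.85] [-0.07  0.04 -0.03]
49.5 [-0.47  0.36 -0.25] [-0.08  0.02  0.01]
51.0 [ 0.84 -0.82 -0.63] [-0.09  0.    0.03]
52.5 [-0.24 -0.87  0.09] [-0.13  0.07  0.05]
54.0 [-2.56 -8.21 -0.43] [-1.22  0.38  0.28]
29.8 [669.16593947  53.26674074  76.94161371]
```

View pics/z10.png

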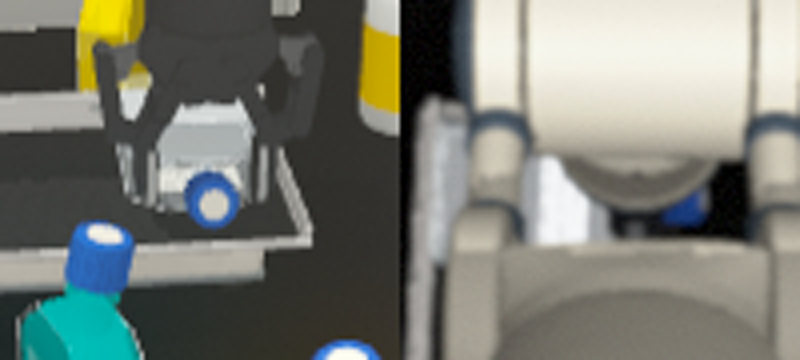

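Run:
```python
from h import *
servo_line([668.5,41,77],speed=60)
servo_line([667,30,230],speed=250)
q=np.array(read_joint_positions()); q[0]-=0.6; move_j(q)
print(read_time_s(),read_tcp_pos())
save('side','s11.png');save('top','t11.png')
a=cv2.imread('pics/s11.png')[180:270,270:370];b=cv2.imread('pics/t11.png')[140:230,200:300]; cv2.imwrite('pics/z11.png',cv2.resize(cv2.hconcat([a,b]),None,fx=4,fy=4,interpolation=cv2.INTER_CUBIC))
```

```text
32.5 [ 567.71163463 -350.22727145  228.97348738]
```

View pics/z11.png

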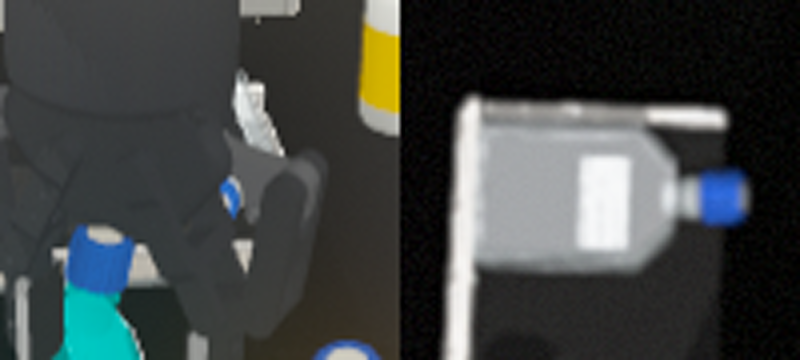

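Run:
```python
import cv2
b=cv2.imread('pics/t11.png')[158:214,208:292]; b=cv2.convertScaleAbs(b,alpha=1.3,beta=20); cv2.imwrite('pics/z12.png',cv2.resize(b,None,fx=9.4,fy=9.4,interpolation=cv2.INTER_CUBIC))
```

```text
(no output)
```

View pics/z12.png

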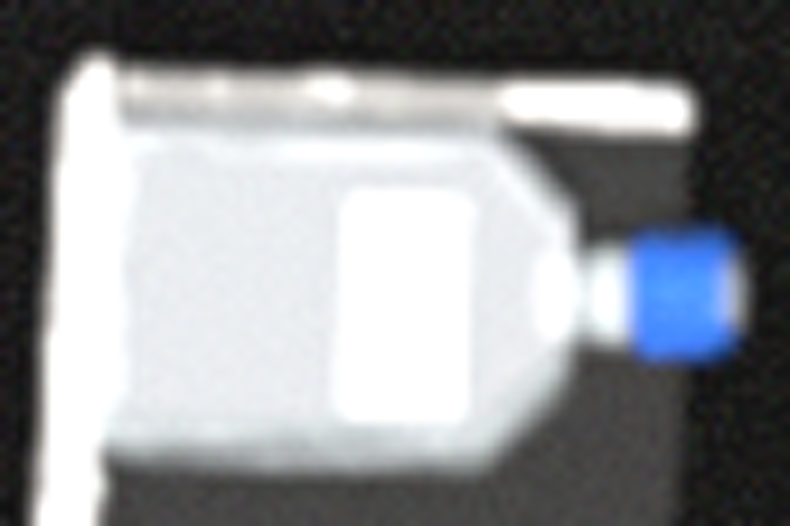

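Run:
```python
from h import *
zz=lambda u,v:(208+u/9.4,158+v/9.4)
for n,a,b,z in(('rail outer top',(62,90),(38,500),94),('flask top edge',(130,133),(490,135),108),('flask low edge z108?',(110,462),(490,468),108),('same z70',(110,462),(490,468),70),('label L',(343,190),(335,415),108),('label R',(474,190),(468,415),108),('cap',(600,295),(742,297),98),('rim low',(120,125),(690,135),73.5),('rim up',(120,70),(690,85),73.5)):
    p,q=atz('top',zz(*a),z),atz('top',zz(*b),z); d=(q-p)[:2]; print(n,p[:2].round(1),q[:2].round(1),'angle mod 90', np.round(((np.degrees(np.arctan2(d[1],d[0]))+45)%90)-45,2))
```

```text
rail outer top [725.8 193.7] [611.3 197.3] angle mod 90 -1.82
flask top edge [709.9 173.2] [709.8  75.5] angle mod 90 -0.06
flask low edge z108? [619.3 176.5] [617.9  75. ] angle mod 90 -0.76
same z70 [626.  180.9] [624.6  75.7] angle mod 90 -0.76
label L [694.3 115.2] [632.2 116.6] angle mod 90 -1.27
label R [694.4  79.8] [632.3  81. ] angle mod 90 -1.1
cap [667.6  45.5] [667.2   6.7] angle mod 90 -0.6
rim low [721.3 179.8] [719.2  20. ] angle mod 90 -0.77
rim up [737.2 180.2] [733.7  20. ] angle mod 90 -1.27
```

Run:
```python
from h import *
d=np.array([0,0,-1.]); j=np.array([1,-.03,0]); j/=np.linalg.norm(j)
e=R.from_matrix(np.c_[d,j,np.cross(d,j)]).as_euler('xyz')
move_to([666.5,-40,200],e); command_gripper(0)
servo_line([666.5,-32,82],speed=150); print(read_time_s(),read_force())
servo_line([666.7,-10,82],speed=60); print(read_force())
for y in np.arange(-9,14,1.):
    servo_line([667+.03*y,y,82],speed=30); f=np.array([read_force() for _ in range(3)]).mean(0); print(y,np.round(f,2))
    if f[1]<-9 : break
print(read_time_s())
servo_line([666.5,y-30,82],speed=80); servo_line([666,y-40,220],speed=250)
q=np.array(read_joint_positions()); q[0]-=0.85; move_j(q)
print(read_time_s(),read_tcp_pos())
save('side','s13.png');save('top','t13.png')
b=cv2.imread('pics/t13.png')[158:214,208:292]; b=cv2.convertScaleAbs(b,alpha=1.3,beta=20); cv2.imwrite('pics/z13.png',cv2.resize(b,None,fx=9.4,fy=9.4,interpolation=cv2.INTER_CUBIC))
b=cv2.imread('pics/s13.png')[140:270,180:360]; cv2.imwrite('pics/z13s.png',cv2.resize(b,None,fx=4.4,fy=4.4,interpolation=cv2.INTER_CUBIC))
```

```text
35.3833 [0.08124464 0.37365944 1.24532469]
[-0.51225552 -0.82338654 -0.27414047]
-9.0 [-0.07  0.02 -1.03]
-8.0 [0.81 0.12 0.43]
-7.0 [0.17 0.23 0.95]
-6.0 [-0.08 -0.04  0.19]
-5.0 [-0.22 -0.49  0.51]
-4.0 [0.2  0.05 0.05]
-3.0 [ 0.91  0.07 -0.08]
-2.0 [-0.46 -3.72  0.12]
-1.0 [ -0.94 -10.09   0.13]
38.15
41.3583 [ 409.67092154 -526.22065799  219.87751161]<sys>:0: UserWarning: Gimbal lock detected. Setting third angle to zero since it is not possible to uniquely determine all angles.
```

View pics/z13.png

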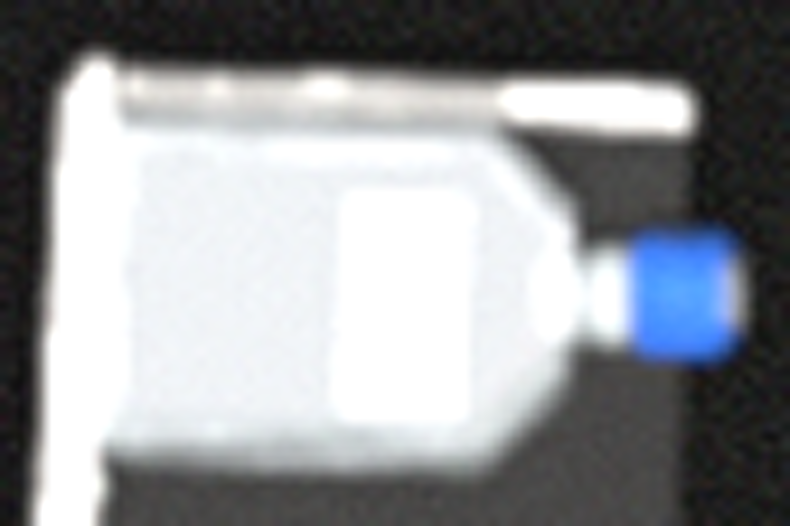

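View pics/z13s.png

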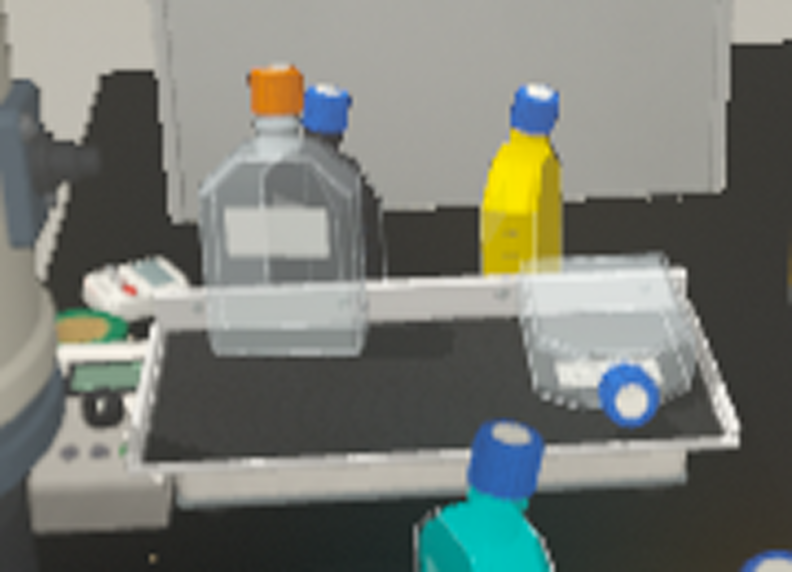

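Run:
```python
from h import *
hand_in()
```

```text
the job is handed in; nothing more can be done
```

I tipped the blue-capped flask over towards the open edge with its cap loosely held between the fingertips. It went down in small steps until it lay flat on its broad face. I then pushed it back against the stop rail, first with the open fingers on its shoulders and then with a light push on the cap end. The job was handed in with the robot well clear, at about 41 s of the 53 s allowed.

**Last checks:**
- **Seating:** the push on the cap end met about 10 N and did not visibly move the flask, so its bottom end is home against the rail. The final pictures show it lying flat with its cap out over the edge.
- **Squareness:** before that last push I measured the flask at about -0.1° to -1.3° and the rocker at about -0.8° to -1.8°. They therefore agree to within about half a degree to a degree, which is as fine as the pictures allow. I did not measure it again after the last push, but the picture looked the same.
- **Orange flask:** it stands where it did at the start.
- **Forces:** the highest contact force I read was about 10 N, during the last push.

**Something that went differently from planned:** while tipping, the flask turned on the mat by several degrees (up to roughly 6°). The push against the rail straightened it.

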